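# Set the circuit-board holder's sliding leg to the length mark and cam it fast

### The job

Set the circuit-board holder for the next boards: swing the cam lever on its sliding leg fully open, then slide the leg outward until its pointer lines up with the stop clip on the rule. Holding the leg at that mark against its return spring, with the lever still open at first, squeeze the cam lever fully shut against the leg between the fingers; finish without letting go, still gripping the leg and the shut lever together with the pointer at the clip. Leave the other things on the bench where they are.

Things in the scene. Friction and masses are not known exactly. Their poses are not given: they have to be found in the camera images.
- board_holder: circuit-board holder, fixed to the bench: grey base 320 x 124 mm, 9 mm high, with a steel bar 14 mm wide along it (12 to 32 mm high). Origin on the bench under the bar, z up; x runs along the bar from the fixed leg to the outer end, y across to the side with rule and cam lever. End blocks up to 40 mm high at x = -140..-112 and 139..157 mm. Rule: steel strip flat on the base, y = 45..59 mm
- fixed_jaw (a point): middle of the fixed leg's jaw face, 40 mm high, at x = -100 mm of the holder. The fixed leg is an upright plate 100 mm wide (y), 12 mm thick, 68 mm high
- leg_slide (a joint): the sliding leg's place on the bar, m: 0 = inner stop (jaw faces 70 mm apart), growing outwards to 0.130; its jaw face is at the holder's x = -0.030 + this. A spring pulls it towards 0 with 5 to 6 N (plus 1 N friction and 25 N per m/s damping), so with the lever open it runs back to the stop unless held. With the lever shut the cam grips the bar: it withstands a further push of about 10 N
- sliding_leg: the sliding leg. Origin at bench height in its jaw face's plane, over the bar; axes as the holder's. Jaw plate: x = 0..8, y = -50..50 mm, 11 to 68 mm high; its face looks to -x, towards the fixed leg, and fingers between the jaws can push it outwards. Cam block inside the plate: x = -36..0, y = -12..12 mm, top 48 mm high; the cam lever is on its +y flank
- cam_lever (a joint): cam lever angle, rad: 0 = shut (upright along the cam block's flank, at its stop, clamped), 0.55 = fully open (at its stop, tip leaning out to +y). It stays where it is left. It takes 3 to 5 N at the tip to open, up to about 8 N to shut. The cam bears on the bar below about 0.43; above that the leg is free
- lever_blade: dark steel blade of the cam lever, 22 mm wide (x), 6 mm thick. Origin on its hinge pin, along x, at x = -16.5, y = 18.2 mm, 22 mm high in the sliding leg's frame; it runs up its own z to 48 mm from the pin, 2.7 mm to the -y side of it. Shut it stands at the leg's y = 12.5..18.5 mm. Pin and lugs reach y = 25 mm, below 28 mm height. Leg with open lever is 56 mm wide, with shut lever 31 mm
- lever_tip (a point): middle of the top edge of the cam lever's blade. Shut it is 70 mm high, 22 mm above the cam block's top, so the blade's inner face can be pushed outwards (+y) from over the block; open it is 63 mm high and the blade's outer face reaches y = 44 mm of the leg
- leg_pointer (a point): tip of the sliding leg's pointer, a dark steel tongue 4 mm wide, 2 mm thick, 12 mm above the bench, sticking out along y from under the jaw plate; centred on the jaw face's plane (x = 0, y = 58.5 mm of the sliding leg)
- length_mark: the length mark: a small steel stop clip, 16 x 8 mm, fixed over the base's edge beside the rule, with an upright fin 4 mm wide (x), 22 mm high. Origin on the bench under the fin's middle, at y = 63.5 mm of the holder; axes as the holder's. The pointer is at the mark when it stands beside the fin, their middles at the same x
- pliers: bare steel flat pliers lying on the bench beside the holder's rule side, 150 mm long, 44 mm wide, 12 mm high. Bystander; origin under its middle
- glass_dish: round clear glass dish, 84 mm across, 24 mm high, beyond the holder's outer end. Bystander; origin under its middle
- solder_reel: upright grey reel of solder, 52 mm across, 40 mm high, beyond the holder's fixed-leg end. Bystander; origin under its middle
- screwdriver: screwdriver, 160 mm long, lying beside the holder on the side away from the rule, about 30 mm high. Bystander; origin under its middle

How it is judged:
On the way, in this order (a step that is already met when the one before it is completed fails the run):
1. the cam lever is swung open (value of joint cam_lever above 0.45 rad), for 0.1 s.
2. a finger holds the leg with its pointer at the stop clip (within 4 mm), the cam lever still open (x of leg_pointer in the frame of length_mark between -0.004 and 0.004 m and value of joint cam_lever above 0.35 rad and contact force between the fingers and sliding_leg above 0.5 N), for 0.2 s.
At the end, for the whole second after the job is handed in: the pointer is within 4 mm of the middle of the clip's fin along the bar, the cam lever is shut (below 0.06 rad, about 3 degrees), the leg is at rest, and the fingers still press on both the leg and the lever with more than 3 N each (x of leg_pointer in the frame of length_mark between -0.004 and 0.004 m and value of joint cam_lever below 0.06 rad and contact force between the fingers and sliding_leg_c0 above 3 N and contact force between the fingers and lever_blade above 3 N and linear speed of sliding_leg below 0.005 m/s); the arm keeps its last pose, push and grip.
It fails at once if a bystander is shifted by more than 25 mm (distance of any of pliers, glass_dish, solder_reel, screwdriver, tip_stand, speaker, circuit_board, toolbox from where it was at the start of the episode above 0.025 m).
It also fails if it takes over 45 s, if anything falls off the work surface, if the arm or the gripper's body presses on something with over 40 N, if the wrist force passes 120 N, or if a joint passes its speed limit or range.

### The arm

A 6-joint arm with a two-finger parallel gripper is mounted at the origin on the work surface. World frame = base frame: x ahead of the robot, y to its left, z up, the work surface at z = 0. Lengths are in m, angles in rad, forces in N, time in s.
With the tool pointing down it reaches from about 0.35 to 0.875 m from the base axis. Payload 15.5 kg.
Tool frame: the origin (TCP) lies between the finger pads; the fingertips stand 19 mm ahead of it and the grasp point (between the pads) is the TCP (ctrl.tip_extent is the distance from the TCP to the fingertips, in m); z points along the fingers, y is the direction in which the jaws open and shut (so a half turn about z gives the same grasp; the last joint's range is limited). The gripper opens to 85 mm and grips with 20 to 120 N. Pads are 22 mm wide; open, the fingers measure 114 mm over their backs; the gripper's body (76 mm by 85 mm) begins 54 mm behind the grasp point. The pads swing forward as they close: fully open they stand 13 mm farther back than shut.
Start: joints at [-0.096, 0.494, 1.345, -0, 1.302, -0.096], TCP at [0.625, 0, 0.25] pointing down, gripper open.
Joint ranges: [-2.91, 2.91], [-0.82, 2.16], [0.22, 2.67], [-1.22, 4.37], [0.12, 2.79], [-3.08, 3.08]. Speed limits (rad/s): [1.89, 1.89, 2.57, 3.01, 3.01, 3.01].

### API

Orientations are given as a unit quaternion [w, x, y, z].
In Python, from cell import ctrl gives the robot as it stands.
- The arm moves only by the tool arm_command, never from a script. Its argument "series" is a list of rows, each an object with "linear": the shift along the tool's x, y, z as a fraction of full scale, a list of three; "angular": the turn, a rotation vector about the tool's x, y, z as a fraction of full scale, a list of three; "gripper": the closure, from 0 (fully open) to 1 (shut). In form: [{"linear": [dx, dy, dz], "angular": [wx, wy, wz], "gripper": gripper}, ...]. A call has 1 to 8 rows; each row is the pose to reach, as a shift and turn from the pose commanded when the call began, along the tool's axes at that moment; what a row does not reach only later rows make up. Full scale, the value 1, is 0.5 m for a shift and 90 degrees for a turn. A row lasts 1/8 s, in which the tool goes at most 62.5 mm and 10.7 degrees, less where a joint would pass 70% of its speed; a pose out of reach is approached as far as the arm can. A call with a number of a shift or a turn outside -1 to 1 is refused whole. A call with a gripper value outside its range is refused whole. The fingers move at their own pace and stop on an object; "grip_force" is the grip in N (left out, the last holds). Time passes only in rows, so rows that repeat a pose let the fingers close. It gives the time, the measured TCP pose, the force and the opening at its end, in the units of the state.
- ctrl.observe(): the state, without advancing time (a new reading comes with each control period).
- ctrl.get_image(name): name is "scene" or "side" or "wrist"; returns the picture (480x640x3 uint8, red, green, blue); there is no depth.
- ctrl.camera_model(name): a dict with "fx", "fy", "cx", "cy" (pixels), "k1" (the pictures are not rectified: a ray, as slopes to the right and down, at radius r is drawn at 1 + k1 r^2 times it, then the intrinsics apply), "camera_from_world" (4x4, takes a point from world to camera coordinates); the wrist camera has in their place "mount" (4x4, takes a point from camera to tool coordinates, whose origin is the TCP and whose axes are the flange's). Camera axes: x right, y down, z forward; pixel columns grow to the right and rows downward; lengths in m; the calibration is good to about 2 mm. A picture is of the moment at which its call begins: read the wrist's pose just before it. camera_model takes no time and is no camera call.
- ctrl.job_done(): hands the job in, once; it reports no verdict.
The state is a dict: "clock": time; "joints": joint angles; "joint_velocities": joint speeds; "tau": joint torques, N m; "tcp_pos": TCP position; "ee_rot": TCP orientation; "ft_force": force on the tool from outside, world axes, zero at the start; "wrist_torque": the same for the moment, N m; "gripper_width": finger opening in m.
Only numpy, scipy, OpenCV 4.12 (cv2) and the standard library are available. Lean on these libraries where they do the work, as an engineer would, in place of code of your own. Each camera call takes 0.05 s, during which the arm holds its last target. There are 200 camera calls.

## Working session

There is one attempt and no reset: what is moved stays moved. The work goes in short steps, Python scripts to look and compute and a tool call to move; the robot and the scene stay as the last step left them, time stands still between calls to the robot, and variables do not carry over. Pictures are saved under pics/ and viewed, about 8 in all and at most 12, crops included, and the job is handed in when it is done.

Besides the shell and the picture viewer there is one more tool, called after ">>>" in YAML: its name, and indented under it one key for each argument. arm_command: Moves the arm, as the interface text tells. Shift numbers are shares of 0.5 m and turn numbers shares of 90 degrees, none past 1 either way. Its arguments: {"type":"object","properties":{"series":{"type":"array"},"grip_force":{"type":"number"}},"required":["series"]}

```bash
mkdir -p pics; cat > h.py <<'E'
import numpy as np, cv2
from scipy.spatial.transform import Rotation as R
from cell import ctrl
def save(name,fn):
    im=ctrl.get_image(name); cv2.imwrite('pics/'+fn,im[:,:,::-1]); return im
def Rq(q): return R.from_quat([q[1],q[2],q[3],q[0]]).as_matrix()
def cfw(name,s=None):
    m=ctrl.camera_model(name)
    if 'camera_from_world' in m: return m,np.array(m['camera_from_world'])
    T=np.eye(4);T[:3,:3]=Rq(s['ee_rot']);T[:3,3]=s['tcp_pos']
    return m,np.linalg.inv(T@np.array(m['mount']))
def ray(m,C,u,v):
    xd,yd=(u-m['cx'])/m['fx'],(v-m['cy'])/m['fy']; x,y=xd,yd
    for _ in range(30):
        f=1+m['k1']*(x*x+y*y); x,y=xd/f,yd/f
    Ci=np.linalg.inv(C); return Ci[:3,3],Ci[:3,:3]@np.array([x,y,1])
def onz(m,C,u,v,z):
    o,d=ray(m,C,u,v); return o+d*(z-o[2])/d[2]
def proj(m,C,p):
    c=C[:3,:3]@np.array(p)+C[:3,3]; x,y=c[:2]/c[2]; f=1+m['k1']*(x*x+y*y)
    return np.array([m['fx']*x*f+m['cx'],m['fy']*y*f+m['cy']])
E
python3 - <<'E'
from h import *
s=ctrl.observe(); print(s['clock'],s['tcp_pos'],s['ee_rot'],s['gripper_width'])
import json
json.dump({k:np.array(s[k]).tolist() for k in('tcp_pos','ee_rot')},open('s0.json','w'))
save('scene','scene0.png');save('wrist','wrist0.png');save('side','side0.png')
for n in('scene','side','wrist'): print(n,ctrl.camera_model(n))
E
```

```text
0.0 [6.24668876e-01 3.64576415e-05 2.49670077e-01] [-4.78734428e-04  7.07104908e-01  7.07108376e-01 -4.05076244e-04] 0.08559431289072833
scene {'fx': 494.0827605930341, 'fy': 494.0827605930341, 'cx': 322.12437304250346, 'cy': 235.85232214432787, 'k1': -0.0019326175724746287, 'camera_from_world': array([[ 0.87393134,  0.48604719, -0.00146171, -0.48592499],
       [ 0.32747699, -0.59103305, -0.73718298, -0.10362242],
       [-0.35916964,  0.64376863, -0.67569158,  1.03590041],
       [ 0.        ,  0.        ,  0.        ,  1.        ]])}
side {'fx': 580.2395640851264, 'fy': 580.2395640851264, 'cx': 320.77663119876087, 'cy': 239.93477604132136, 'k1': -0.00048621547876495397, 'camera_from_world': array([[ 0.81279549, -0.58240021,  0.0131718 , -0.42767271],
       [-0.29794941, -0.43503397, -0.84968912,  0.23555117],
       [ 0.5005893 ,  0.68669895, -0.52711944,  0.60819129],
       [ 0.        ,  0.        ,  0.        ,  1.        ]])}
wrist {'fx': 427.8828843768376, 'fy': 427.8828843768376, 'cx': 313.2126670003348, 'cy': 241.09423623283502, 'k1': -0.06338711775066608, 'mount': array([[ 5.33833090e-04, -9.63246970e-01, -2.68616807e-01,
         6.71060823e-02],
       [ 9.99999210e-01,  8.19801424e-04, -9.52429491e-04,
         2.49485728e-04],
       [ 1.13763726e-03, -2.68616087e-01,  9.63246647e-01,
        -1.24538966e-01],
       [ 0.00000000e+00,  0.00000000e+00,  0.00000000e+00,
         1.00000000e+00]])}
```

View pics/scene0.png

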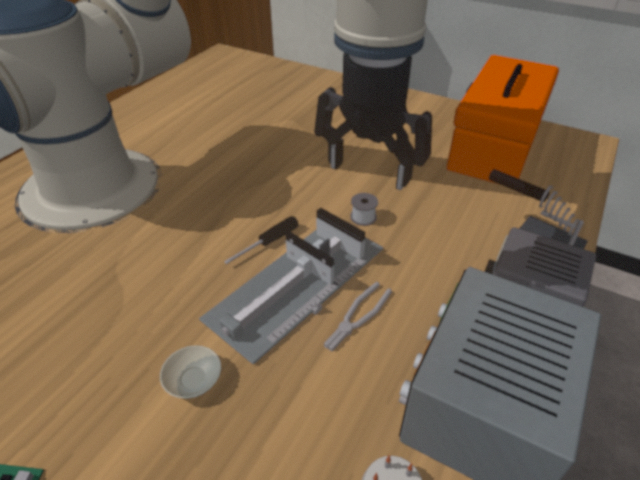

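View pics/wrist0.png

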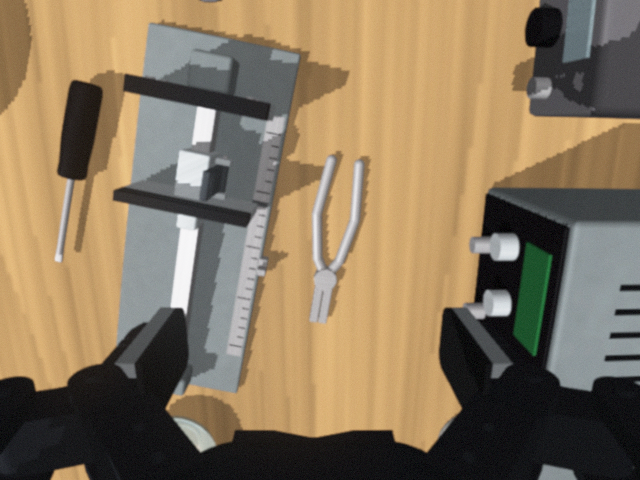

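The scene view shows the holder in the middle of the bench, with the rule side towards the pliers. In the wrist view, the fixed leg's top is near row 90 and the sliding leg's near row 205. The clip is near (262,267), and the base corners are at (150,24), (300,55) and (237,391). Next is an enlarged crop.

```bash
python3 - <<'E'
import cv2
im=cv2.imread('pics/wrist0.png')[10:310,105:315]
im=cv2.resize(im[:, :],None,fx=2,fy=2,interpolation=cv2.INTER_CUBIC)
a=cv2.resize(cv2.imread('pics/wrist0.png')[150:290,220:300],None,fx=4,fy=4,interpolation=cv2.INTER_CUBIC)
import numpy as np
c=np.zeros((600,760,3),np.uint8);c[:600,:420]=im;c[:560,430:750]=a
cv2.imwrite('pics/crop1.png',c)
E
```

```text
(no output)
```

View pics/crop1.png

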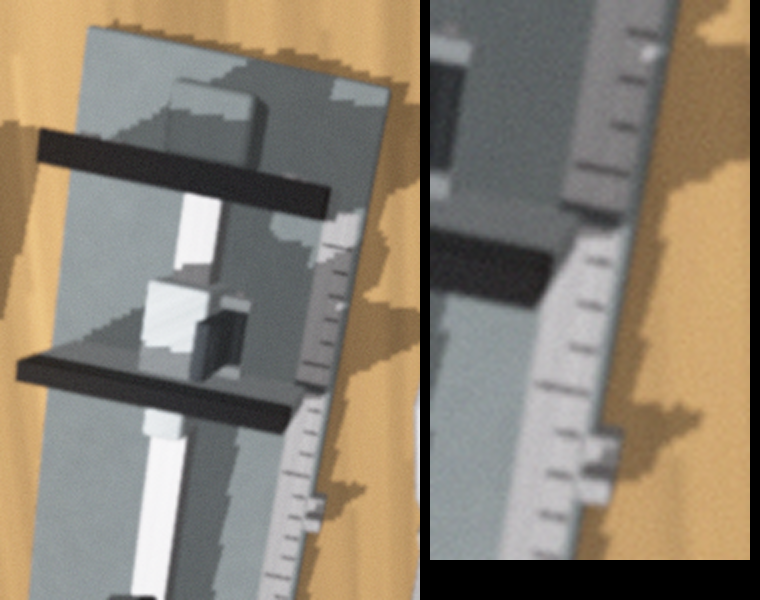

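The crop shows base corners at wrist-image pixels (150,23.5) and (299,55), and the fixed leg's jaw-side top edge from (124,90) to (267.5,120). The sliding leg's inner top edge runs from (115,190) to (251,214), and the clip's fin is near (262,267).

```bash
cat > fit.py <<'E'
from h import *
import json
from scipy.optimize import least_squares
s=json.load(open('s0.json')); m,C=cfw('wrist',s)
# (local xyz, kind) ; kind 0 base,1 leg
P=[((-.160,-.062,.009),0,(150,23.5)),((-.160,.062,.009),0,(299,55)),((.160,.062,.009),0,(237,391)),
((-.1,-.05,.068),0,(124,90)),((-.1,.05,.068),0,(267.5,120)),((-.112,-.05,.068),0,(125,75)),((-.112,.05,.068),0,(270,103.5)),
((-.022,-.05,.068),1,(113.5,200)),((-.022,.05,.068),1,(246.5,226.5)),((-.03,-.05,.068),1,(115,190)),((-.03,.05,.068),1,(251,214)),
((0,.0635,.015),2,(262,267))]
def W(q,l,k):
    x=l[0]+(q[3] if k==1 else q[4] if k==2 else 0)
    c,n=np.cos(q[2]),np.sin(q[2]); return [q[0]+c*x-n*l[1],q[1]+n*x+c*l[1],l[2]]
def res(q): return np.concatenate([proj(m,C,W(q,l,k))-np.array(u) for l,k,u in P])
r=least_squares(res,[.55,.1,-1.6,0.01,0.03],loss='soft_l1',x_scale=[.01,.01,.1,.01,.01]); q=r.x
if __name__=='__main__':
    print('hx,hy,yaw,slide,markx',q.round(4)); print(res(q).reshape(-1,2).round(1).tolist())
    print('TCP ex holder: ax',np.cos(q[2]),np.sin(q[2]))
E
python3 fit.py
```

```text
hx,hy,yaw,slide,markx [ 5.2200e-01 -1.9900e-02 -1.7778e+00 -1.4000e-03  2.4600e-02]
[[-0.6, -6.1], [3.4, -5.7], [1.1, -0.1], [0.1, 2.4], [-1.7, 1.6], [1.0, -0.4], [-1.1, 0.5], [0.3, -0.5], [0.7, 0.2], [-0.3, -1.1], [-2.0, 2.3], [0.3, 0.0]]
TCP ex holder: ax -0.20552635596655366 -0.9786515810047565
```

View pics/side0.png

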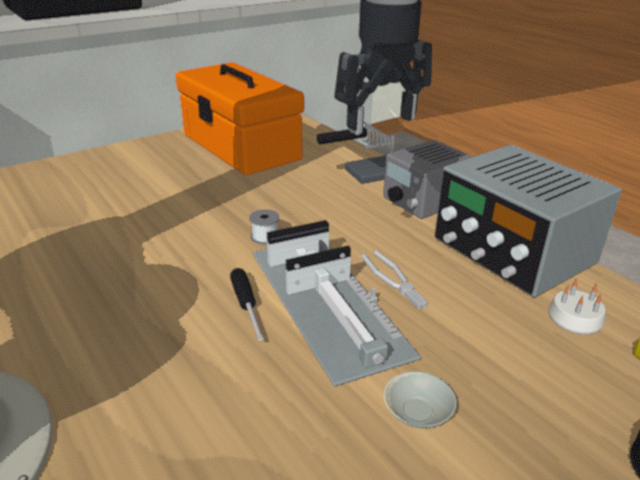

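```bash
cat >> fit.py <<'E'
def res2(q):
    o=[]
    for l,k,u in P:
        l=list(l)
        if l[2]==.009: l[0]+=q[5]
        o.append(proj(m,C,W(q,l,k))-np.array(u))
    return np.concatenate(o)
r=least_squares(res2,list(q)+[0],loss='soft_l1',x_scale=[.01,.01,.1,.01,.01,.01]); q=r.x
def world(legx,legy,z,slide): 
    return np.array(W(q,(legx-.03+slide,legy,z),0))
def delta(s,p,yaw=None):
    M=Rq(s['ee_rot']); d=M.T@(np.array(p)-s['tcp_pos']); y=M[:,1]; a=np.arctan2(y[1],y[0])
    return d/0.5, (a-(q[2]+np.pi/2))/(np.pi/2)
if __name__=='__main__':
    print('refit',q.round(4)); print(res2(q).reshape(-1,2).round(1).tolist())
    so=ctrl.observe()
    print(delta(so,world(-.019,-.012,.15,0)),world(-.019,-.012,.15,0), ctrl.tip_extent)
E
python3 fit.py
```

```text
hx,hy,yaw,slide,markx [ 5.2200e-01 -1.9900e-02 -1.7778e+00 -1.4000e-03  2.4600e-02]
[[-0.6, -6.1], [3.4, -5.7], [1.1, -0.1], [0.1, 2.4], [-1.7, 1.6], [1.0, -0.4], [-1.1, 0.5], [0.3, -0.5], [0.7, 0.2], [-0.3, -1.1], [-2.0, 2.3], [0.3, 0.0]]
TCP ex holder: ax -0.20552635596655366 -0.9786515810047565
refit [ 5.2220e-01 -1.9100e-02 -1.7775e+00 -6.0000e-04  2.5400e-02  5.1000e-03]
[[-1.3, -0.4], [2.3, -0.1], [0.6, 3.5], [0.2, 1.3], [-1.5, 0.5], [1.1, -1.5], [-0.8, -0.6], [0.3, -0.4], [0.8, 0.2], [-0.2, -1.0], [-1.9, 2.3], [0.3, 0.1]]
(array([ 0.06253742, -0.208342  ,  0.19988646]), np.float64(0.13158760771996109)) [0.52048294 0.03129043 0.15      ] 0.019
```

>>> arm_command:
  series:
    - {"linear": [0.03,-0.1,0.1],"angular": [0,0,0.1],"gripper": 1}
    - {"linear": [0.0625,-0.208,0.22],"angular": [0,0,0.1316],"gripper": 1}
    - {"linear": [0.0625,-0.208,0.22],"angular": [0,0,0.1316],"gripper": 1}
    - {"linear": [0.0625,-0.208,0.22],"angular": [0,0,0.1316],"gripper": 1}
    - {"linear": [0.0625,-0.208,0.22],"angular": [0,0,0.1316],"gripper": 1}
  grip_force: 30

```text
clock: 0.78
tcp_pos: [0.5225, 0.031, 0.1411]
ee_rot: [0.001, 0.776, 0.63, 0.001]
ft_force: [0.7, 0.4, -0.7]
gripper_width: 0.0001
```

```bash
python3 - <<'E'
from fit import *
so=ctrl.observe(); print(so['clock'],so['tcp_pos'],so['gripper_width'],delta(so,world(-.019,-.012,.075,0)))
im=save('wrist','wrist1.png')
m,C=cfw('wrist',so)
b=im[:,:,::-1].copy()
for p in [(0,-.05,.068),(0,.05,.068),(.008,-.05,.068),(.008,.05,.068),(-.036,-.012,.048),(-.036,.012,.048),(0,.0585,.013),(-.0165,.0155,.07)]:
    cv2.circle(b,tuple(proj(m,C,world(*p,0)).round().astype(int).tolist()),2,(0,0,255),-1)
for p in [(q[4]-.0,.0635,.022)]:
    cv2.circle(b,tuple(proj(m,C,W(q,p,0)).round().astype(int).tolist()),2,(0,255,0),-1)
cv2.imwrite('pics/wrist1o.png',b)
E
```

```text
0.775 [0.52248889 0.03103596 0.14109749] 0.00011384985524901241 (array([-0.00027438, -0.00389953,  0.13218779]), np.float64(2.6458615237638894e-05))
```

View pics/wrist1o.png

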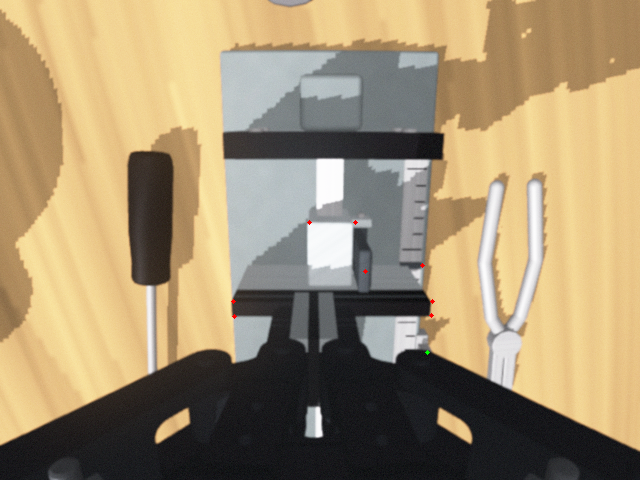

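>>> arm_command:
  series:
    - {"linear": [0,-0.004,0.07],"angular": [0,0,0],"gripper": 1}
    - {"linear": [0,-0.004,0.136],"angular": [0,0,0],"gripper": 1}
    - {"linear": [0,-0.004,0.136],"angular": [0,0,0],"gripper": 1}
    - {"linear": [0,0.02,0.136],"angular": [0,0,0],"gripper": 1}
    - {"linear": [0,0.04,0.136],"angular": [0,0,0],"gripper": 1}
    - {"linear": [0,0.05,0.136],"angular": [0,0,0],"gripper": 1}
    - {"linear": [0,0.05,0.136],"angular": [0,0,0],"gripper": 1}

```text
clock: 1.7
tcp_pos: [0.5463, 0.026, 0.0727]
ee_rot: [0.001, 0.776, 0.63, 0.001]
ft_force: [-0.5, 0.2, -0.6]
gripper_width: -0.0
```

```bash
cat > st.py <<'E'
from fit import *
so=ctrl.observe(); d=np.array(so['tcp_pos'])-[q[0],q[1],0]
c,n=np.cos(q[2]),np.sin(q[2]); H=np.array([[c,n,0],[-n,c,0],[0,0,1]])
print('t',so['clock'],'tcp in holder mm',(H@d*1e3).round(1),'F holder',(H@np.array(so['ft_force'])).round(1),'w',so['gripper_width'],'mark',q[4])
E
python3 st.py
```

```text
t 1.7 tcp in holder mm [-49.1  14.2  72.7] F holder [-0.1 -0.5 -0.6] w -2.087189390589154e-05 mark 0.025388241473761182
```

>>> arm_command:
  series:
    - {"linear": [0,0.01,0],"angular": [0,0,0],"gripper": 1}
    - {"linear": [0,0.02,0],"angular": [0,0,0],"gripper": 1}
    - {"linear": [0,0.02,0],"angular": [0,0,0],"gripper": 1}

```text
clock: 2.08
tcp_pos: [0.5549, 0.0242, 0.0722]
ee_rot: [-0.001, 0.776, 0.63, -0.0]
ft_force: [-4.4, 1.0, 4.0]
gripper_width: 0.0003
```

```bash
python3 st.py; python3 - <<'E'
from h import *
save('scene','sc2.png'); a=cv2.imread('pics/sc2.png')[190:340,200:400]
save('side','sd2.png'); b=cv2.imread('pics/sd2.png')[190:340,240:440]
f=lambda i:cv2.resize(i,None,fx=2,fy=2,interpolation=cv2.INTER_CUBIC)
cv2.imwrite('pics/c2.png',np.hstack([f(a),f(b)]))
E
```

```text
t 2.075 tcp in holder mm [-49.   22.9  72.2] F holder [-0.1 -4.5  4. ] w 0.00025204073100148995 mark 0.025388723727854702
```

View pics/c2.png

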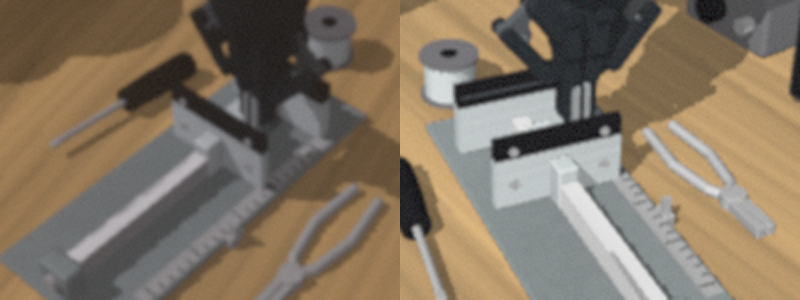

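The crops show the closed fingers between the plates at the lever, but the blade itself is hidden. The forces say the lever is being pushed, so I'll keep pushing until the stop.

>>> arm_command:
  series:
    - {"linear": [0,0.006,0],"angular": [0,0,0],"gripper": 1}
    - {"linear": [0,0.012,0],"angular": [0,0,0],"gripper": 1}
    - {"linear": [0,0.012,0],"angular": [0,0,0],"gripper": 1}

```text
clock: 2.55
tcp_pos: [0.5572, 0.0235, 0.0714]
ee_rot: [-0.003, 0.776, 0.63, -0.003]
ft_force: [-19.8, 5.5, 9.8]
gripper_width: -0.0
```

```bash
python3 st.py
```

```text
t 2.55 tcp in holder mm [-48.9  25.4  71.4] F holder [ -1.3 -20.5   9.8] w -3.94743778009415e-05 mark 0.025389880264988257
```

>>> arm_command:
  series:
    - {"linear": [0,-0.01,0],"angular": [0,0,0],"gripper": 1}
    - {"linear": [0,-0.02,-0.08],"angular": [0,0,0],"gripper": 0.6}
    - {"linear": [0,-0.036,-0.14],"angular": [0,0,0],"gripper": 0}
    - {"linear": [0,-0.036,-0.14],"angular": [0,0,0],"gripper": 0}
    - {"linear": [0,-0.036,-0.14],"angular": [0,0,0],"gripper": 0}
    - {"linear": [0,-0.036,-0.14],"angular": [0,0,0],"gripper": 0}

```text
clock: 3.3
tcp_pos: [0.5433, 0.0265, 0.1414]
ee_rot: [-0.0, 0.776, 0.63, -0.0]
ft_force: [-0.1, 0.1, 0.7]
gripper_width: 0.0854
```

```bash
python3 st.py; python3 - <<'E'
from fit import *
so=ctrl.observe()
im=save('wrist','wrist3.png'); m,C=cfw('wrist',so)
b=im[:,:,::-1].copy()
t=.55;pts=[(0,-.05,.068),(0,.05,.068),(-.036,-.012,.048),(-.036,.012,.048),(0,.0585,.013)]
for x in(-.0275,-.0055): 
  for yy in (-.0057,.0003): pts.append((x,.0182+yy*np.cos(t)+.048*np.sin(t),.022-yy*np.sin(t)*-1+.048*np.cos(t)))
for p in pts: cv2.circle(b,tuple(proj(m,C,world(*p,0)).round().astype(int).tolist()),1,(0,0,255),-1)
for x,z in((0,.022),(-.008,.011),(.008,.011)):
    cv2.circle(b,tuple(proj(m,C,W(q,(q[4]+x,.0635,z),0)).round().astype(int).tolist()),1,(0,255,0),-1)
cv2.imwrite('pics/wrist3o.png',cv2.resize(b[80:440,180:560],None,fx=1.6,fy=1.6,interpolation=cv2.INTER_CUBIC))
E
```

```text
t 3.3 tcp in holder mm [-49.   11.2 141.4] F holder [-0.1 -0.1  0.7] w 0.08543333171285977 mark 0.025388635127373105
```

View pics/wrist3o.png

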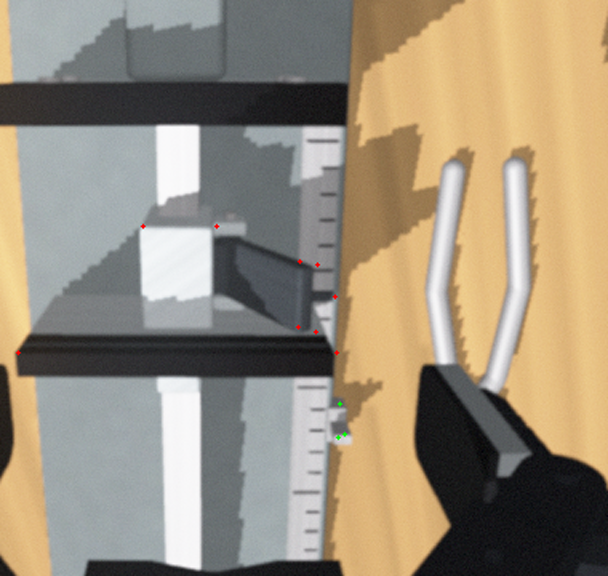

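The lever is fully open: its blade top at crop (297-310, 262-330) sits at the predicted open position. The clip's fin top, near (343,438), is within about 1.5 mm of the fit. Next I descend, straddling the leg and lever, and push outwards.

>>> arm_command:
  series:
    - {"linear": [0,0,0.1],"angular": [0,0,0],"gripper": 0}
    - {"linear": [0,0,0.183],"angular": [0,0,0],"gripper": 0}
    - {"linear": [0,0,0.183],"angular": [0,0,0],"gripper": 0}
    - {"linear": [-0.02,0,0.183],"angular": [0,0,0],"gripper": 0}
    - {"linear": [-0.04,0,0.183],"angular": [0,0,0],"gripper": 0}
    - {"linear": [-0.06,0,0.183],"angular": [0,0,0],"gripper": 0}
    - {"linear": [-0.06,0,0.183],"angular": [0,0,0],"gripper": 0}

```text
clock: 4.22
tcp_pos: [0.5381, -0.0036, 0.0524]
ee_rot: [0.001, 0.777, 0.63, 0.001]
ft_force: [0.4, 3.6, 2.6]
gripper_width: 0.0852
```

```bash
python3 st.py
```

```text
t 4.225 tcp in holder mm [-18.4  12.2  52.4] F holder [-3.6 -0.3  2.6] w 0.08524593896279176 mark 0.02538822350901821
```

>>> arm_command:
  series:
    - {"linear": [-0.02,0,0],"angular": [0,0,0],"gripper": 0}
    - {"linear": [-0.04,0,0],"angular": [0,0,0],"gripper": 0}
    - {"linear": [-0.06,0,0],"angular": [0,0,0],"gripper": 0}
    - {"linear": [-0.06,0,0],"angular": [0,0,0],"gripper": 0}
    - {"linear": [-0.06,0,0],"angular": [0,0,0],"gripper": 0}

```text
clock: 4.85
tcp_pos: [0.5317, -0.0321, 0.0515]
ee_rot: [0.001, 0.776, 0.63, 0.0]
ft_force: [1.9, 3.0, 2.5]
gripper_width: 0.0856
```

```bash
python3 st.py; python3 - <<'E'
from h import *
f=lambda i,k:cv2.resize(i,None,fx=k,fy=k,interpolation=cv2.INTER_CUBIC)
save('scene','sc4.png'); a=cv2.imread('pics/sc4.png')[260:360,250:370]
save('side','sd4.png'); b=cv2.imread('pics/sd4.png')[250:350,320:440]
cv2.imwrite('pics/c4.png',np.hstack([f(a,3.3),f(b,3.3)]))
save('wrist','w4.png')
E
```

```text
t 4.85 tcp in holder mm [10.7 11.8 51.5] F holder [-3.3  1.2  2.5] w 0.08563136419826829 mark 0.02538821191831307
```

View pics/c4.png

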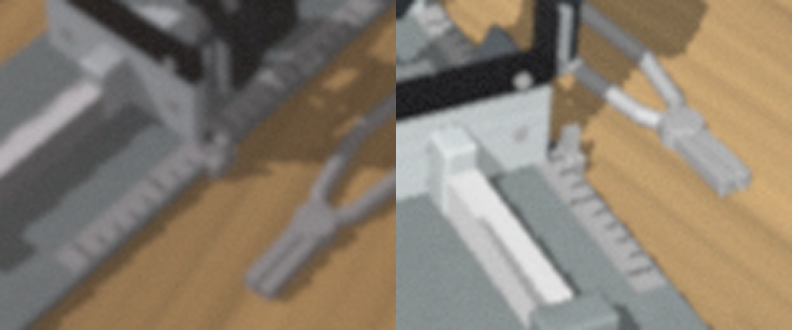

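The leg is now next to the clip: the fin is at crop (213,150) in the scene half, with the plate's corner just beside it. A closer wrist crop will give the offset.

```bash
python3 - <<'E'
from fit import *
so=ctrl.observe(); m,C=cfw('wrist',so)
for n,p in dict(fintop=(q[4],.0635,.022),ptr=(q[4],.0585,.012),plateR=(q[4],.05,.068),plateR8=(q[4]+.008,.05,.068),plateL8=(q[4]+.008,-.05,.068)).items():
    print(n,proj(m,C,W(q,p,0)).round(1),[ (c,proj(*cfw(c),W(q,p,0)).round(1).tolist()) for c in('scene','side')])
a=cv2.imread('pics/w4.png'); cv2.imwrite('pics/w4v.png',cv2.resize(a[180:480,120:520],None,fx=2,fy=2,interpolation=cv2.INTER_CUBIC))
E
```

```text
fintop [441.9 335. ] [('scene', [317.4, 301.8]), ('side', [373.3, 287.2])]
ptr [423.5 323.8] [('scene', [315.1, 304.2]), ('side', [369.8, 293.5])]
plateR [440.8 408.6] [('scene', [310.5, 277.7]), ('side', [366.8, 263.1])]
plateR8 [438.3 430.6] [('scene', [307.0, 280.7]), ('side', [369.5, 266.1])]
plateL8 [111.7 428.5] [('scene', [261.0, 250.5]), ('side', [303.3, 282.4])]
```

View pics/w4v.png

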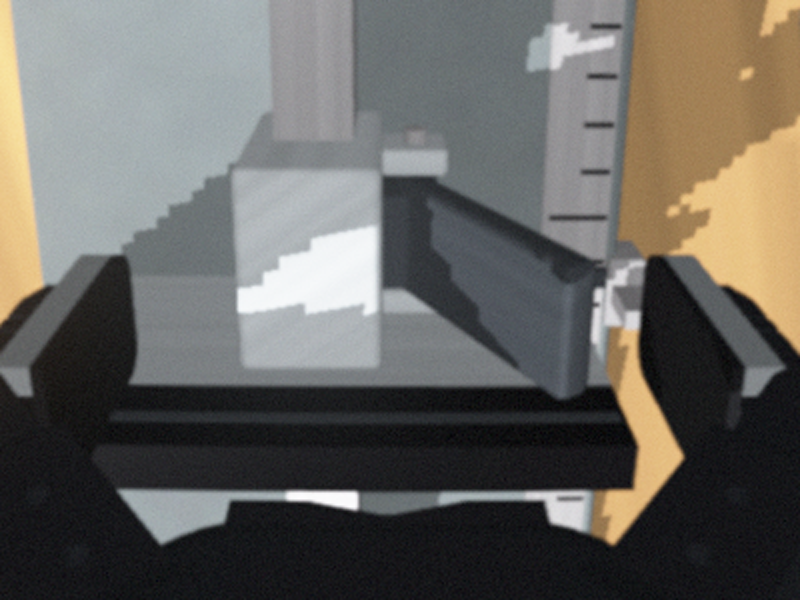

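The wrist crop shows the open blade, the plate's top edges at crop rows 447 and 489, and the fin top near (625,318). The leg is about 3.5 mm short of the mark, so I'll push on by that and zoom in.

>>> arm_command:
  series:
    - {"linear": [-0.004,0,0],"angular": [0,0,0],"gripper": 0}
    - {"linear": [-0.008,0,0],"angular": [0,0,0],"gripper": 0}
    - {"linear": [-0.008,0,0],"angular": [0,0,0],"gripper": 0}
    - {"linear": [-0.008,0,0],"angular": [0,0,0],"gripper": 0}

```text
clock: 5.5
tcp_pos: [0.5305, -0.036, 0.0508]
ee_rot: [0.0, 0.776, 0.63, 0.0]
ft_force: [1.6, 3.7, 3.3]
gripper_width: 0.0854
```

```bash
python3 st.py; python3 - <<'E'
from fit import *
so=ctrl.observe(); m,C=cfw('wrist',so)
for n,p in dict(fintop=(q[4],.0635,.022),ptr=(q[4],.0585,.013),plateR=(q[4],.05,.068),plateR8=(q[4]+.008,.05,.068)).items():
    print(n,proj(m,C,W(q,p,0)).round(1))
save('wrist','w5.png')
a=cv2.imread('pics/w5.png'); z=lambda a,k:cv2.resize(a,None,fx=k,fy=k,interpolation=cv2.INTER_CUBIC)
cv2.imwrite('pics/w5v.png',np.hstack([z(a[290:350,400:460],6),cv2.copyMakeBorder(z(a[380:440,400:460],6),0,0,10,0,0)]))
E
```

```text
t 5.5 tcp in holder mm [14.8 11.5 50.8] F holder [-4.   0.8  3.3] w 0.08541647940611301 mark 0.025388411300133303
fintop [443.4 325.9]
ptr [425.3 316.1]
plateR [442.8 397.3]
plateR8 [440.2 419.9]
```

View pics/w5v.png

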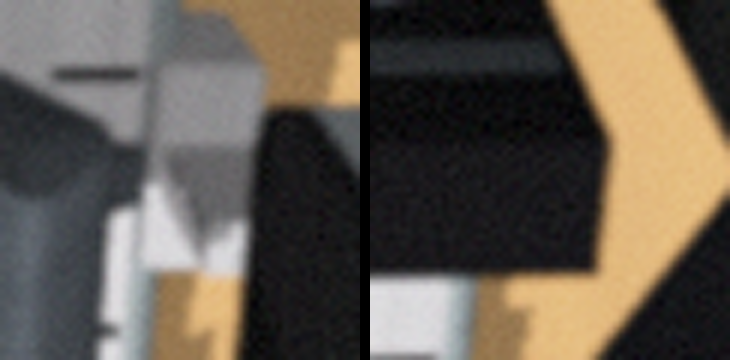

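The pointer tongue spans crop rows 145-205, and the fin's inner face also starts at row 145. The pointer is therefore aligned with the fin to within about 1 mm. Next I centre over the leg and lever, then start closing.

>>> arm_command:
  series:
    - {"linear": [0,-0.009,0],"angular": [0,0,0],"gripper": 0}
    - {"linear": [0,-0.017,0],"angular": [0,0,0],"gripper": 0}
    - {"linear": [0,-0.017,0],"angular": [0,0,0],"gripper": 0.15}
    - {"linear": [0,-0.018,0],"angular": [0,0,0],"gripper": 0.3}
    - {"linear": [0,-0.018,0],"angular": [0,0,0],"gripper": 0.4}
    - {"linear": [0,-0.018,0],"angular": [0,0,0],"gripper": 0.5}
  grip_force: 35

```text
clock: 6.3
tcp_pos: [0.5217, -0.0341, 0.0509]
ee_rot: [0.0, 0.776, 0.63, 0.0]
ft_force: [1.0, 5.3, 5.5]
gripper_width: 0.0426
```

```bash
python3 st.py
```

```text
t 6.3 tcp in holder mm [14.8  2.4 50.9] F holder [-5.4 -0.1  5.5] w 0.042608050788260354 mark 0.02538843844094462
```

>>> arm_command:
  series:
    - {"linear": [0,0,0],"angular": [0,0,0],"gripper": 0.6}
    - {"linear": [0,0,0],"angular": [0,0,0],"gripper": 0.7}
    - {"linear": [0,0,0],"angular": [0,0,0],"gripper": 0.85}
    - {"linear": [0,0,0],"angular": [0,0,0],"gripper": 1}
    - {"linear": [0,0,0],"angular": [0,0,0],"gripper": 1}
    - {"linear": [0,0,0],"angular": [0,0,0],"gripper": 1}
  grip_force: 45

```text
clock: 7.05
tcp_pos: [0.5211, -0.034, 0.051]
ee_rot: [-0.0, 0.776, 0.63, -0.0]
ft_force: [-1.2, 5.8, 10.5]
gripper_width: 0.029
```

```bash
python3 st.py; python3 - <<'E'
from fit import *
save('wrist','w6.png')
a=cv2.imread('pics/w6.png'); z=lambda a,k:cv2.resize(a,None,fx=k,fy=k,interpolation=cv2.INTER_CUBIC)
cv2.imwrite('pics/w6v.png',np.hstack([z(a[270:470,240:400],2.5),cv2.copyMakeBorder(z(a[290:390,405:480],5),0,0,10,0,0)]))
E
```

```text
t 7.05 tcp in holder mm [14.8  1.8 51. ] F holder [-5.4 -2.4 10.5] w 0.028982120658455103 mark 0.025388648035230797
```

View pics/w6v.png

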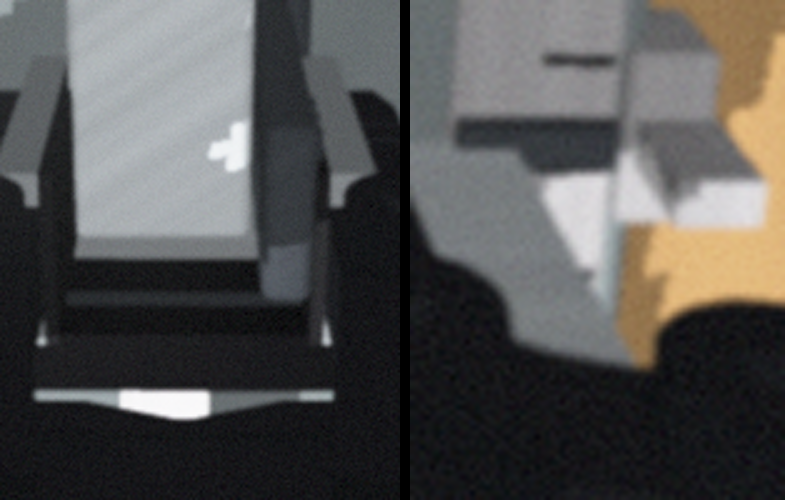

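The blade stands upright against the block between the pads, at 29 mm opening. The pointer tongue's inner edge (crop row 120) is level with the fin's inner base (row 120). I'll let it settle briefly and check that nothing drifts.

>>> arm_command:
  series:
    - {"linear": [0,0,0],"angular": [0,0,0],"gripper": 1}
    - {"linear": [0,0,0],"angular": [0,0,0],"gripper": 1}
    - {"linear": [0,0,0],"angular": [0,0,0],"gripper": 1}
    - {"linear": [0,0,0],"angular": [0,0,0],"gripper": 1}
  grip_force: 50

```text
clock: 7.6
tcp_pos: [0.5211, -0.034, 0.051]
ee_rot: [-0.0, 0.776, 0.63, -0.0]
ft_force: [-2.8, 6.7, 11.9]
gripper_width: 0.0288
```

```bash
python3 st.py; python3 - <<'E'
from h import *
im=save('wrist','w7.png'); a=cv2.imread('pics/w6.png'); b=cv2.imread('pics/w7.png')
print('mean diff',np.abs(a.astype(int)-b).mean(), cv2.phaseCorrelate(a[290:390,405:480,1].astype(float),b[290:390,405:480,1].astype(float)))
E
```

```text
t 7.6 tcp in holder mm [14.8  1.8 51. ] F holder [-6.  -4.1 11.9] w 0.02881025697165212 mark 0.02538865936658671
mean diff 2.804890407986111 ((0.3910382821480809, -0.08534098458562056), 1.0358670588938417)
```

```bash
python3 -c "
from cell import ctrl
print(ctrl.job_done())"
```

```text
the job is handed in; nothing more can be done
None
```

I handed the job in with the leg at the stop clip, the cam lever shut, and the gripper still holding both. No verdict was reported.

- **Lever opened:** I pushed the lever outwards with the closed fingers until the force rose to about 20 N at its stop. A wrist picture then showed the blade in the predicted fully open position.
- **Leg moved to the mark:** With the open gripper around the block and lever, I pushed the jaw plate outwards. I corrected by about 4 mm after a close look. The pointer then lined up with the fin to within about 1 mm in the picture, with the lever still open and about 4 N on the finger.
- **Lever shut:** I centred the gripper and squeezed while keeping the outward push.

| Last check (7.6 s) | Reading |
|---|---|
| Finger opening | 28.8 mm, stalled at 50 N grip |
| Force along the bar | about 6 N on the leg, holding it outwards |
| Pointer | level with the fin in the picture taken after shutting; no visible shift half a second later |
| Arm | steady, not drifting |

- **Opening:** it reads about 1.7 mm below the nominal 30.5 mm across the block and shut lever. I took that as pad give or sensor offset.
- **Sideways force:** a net 4 N across the leg shows the grip is slightly off-centre. I inferred that both fingers were pressing from the stalled opening, because contact forces could not be read directly.
- **Holder fit:** the fitted pose was off by 1–1.5 mm, so I set the final alignment from the pictures.
- **Bystanders:** I never touched them, but I did not measure them again at the end.

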